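# Unscrew the hand rest's locking nut and swing the rest off the dish

### The job

Free the wooden hand rest and clear it off the dish: roll a fingertip around the outside of the knurled rim of the locking nut on top of the post, anticlockwise seen from above, until it has been loosened by two full turns (count them, stop there), and only then push the board with a fingertip about a quarter turn anticlockwise, away from the robot, so that it no longer reaches over the dish. Do not take the nut between the fingers, and leave the dish, the jar, the tub and the brush pot standing where they are.

Things in the scene. Friction and masses are not known exactly. Their poses are not given: they have to be found in the camera images.
- stand: hand-rest stand, fixed to the table: round dark cast foot 150 mm across and 24 mm high (at its rim 14 mm), upright steel post 28 mm across up to 100 mm, then a threaded stud 18 mm across whose flat end is 185 mm above the table. Origin on the table on the post's axis, z up. Its -y axis points roughly along the hand rest towards the dish
- nut (a joint): turning angle (rad) of the locking nut about the post's vertical axis. 0 = fully tight; grows as the nut is unscrewed anticlockwise seen from above; it starts tight or up to 0.5 rad loose; one full turn = 6.283 and two = 12.57; the thread ends at 20. It turns stiffly (about 0.06 N m of friction), stays where it is left and climbs 4 mm per turn
- nut_top (a point): centre of the locking nut's top face, on the post's axis, 152 mm above the table when tight (160 mm after two turns). The nut is a plain brass disc 26 mm thick, outer diameter 64 mm over 20 upright ridges that stand 2.5 mm out of its rim. The stud stands up through its middle. Under it is a steel boss 48 mm across and 12 mm high on top of the board, so when tight there are 12 mm of free height between the board and the nut's underside
- nut_pip (a point): top of a small brass pip (7 mm across, 4 mm high) on the nut's top face, 23 mm from the axis, with a short dark line beside it: it goes round with the nut. When the nut is fully tight it lies on the stand's -y side
- rest (a joint): swing (rad) of the wooden hand rest about the post, 0 = along the stand's -y axis over the dish, starts within 0.12 of that; grows anticlockwise seen from above, that is with the board's end moving away from the robot (+x); its stop is at 1.8. It swings with stiff friction (0.3 N m) and stays where it is left
- rest_end (a point): middle of the far end of the hand rest, on its top face, 270 mm from the post's axis. The rest is a level wooden board 94 mm wide and 14 mm thick, its underside 100 mm and its top 114 mm above the table; it reaches 50 mm past the post's axis on the other side
- wheel: aluminium banding wheel, fixed: round head 180 mm across, its top 46 mm above the table. Origin on the table at its centre, about 230 mm from the post
- dish: low round terracotta dish, loose, 160 mm across and 30 mm high, standing in the middle of the wheel head (rim 76 mm above the table, 24 mm under the hand rest). Origin at the centre of its underside. To be left alone
- jar: white plastic screw-top jar, loose, 60 mm across, 75 mm high; origin at the centre of its underside. To be left alone
- brush_pot: white ceramic pot with three brushes, loose, 76 mm across, pot 90 mm and brushes up to 185 mm high; origin at the centre of its underside. To be left alone
- tub: small grey tub, loose, 52 mm across, 45 mm high; origin at the centre of its underside. To be left alone

How it is judged:
By the outcome, as a careful person would: the job done as asked, in the order asked, and still so for the second after the job is handed in, with the robot touching nothing.
It also fails if it takes over 72 s, if anything falls off the work surface, if the arm or the gripper's body presses on something with over 40 N, if the wrist force passes 120 N, or if a joint passes its speed limit or range.

### The arm

A 6-joint arm with a two-finger parallel gripper is mounted at the origin on the work surface. World frame = base frame: x ahead of the robot, y to its left, z up, the work surface at z = 0. Lengths are in m, angles in rad, forces in N, time in s.
With the tool pointing down it reaches from about 0.425 to 0.95 m from the base axis. Payload 3.5 kg.
Tool frame: the origin (TCP) lies on the centre line of the jaws, within the pads' length; the fingertips stand 25 mm ahead of it and the grasp point (between the pads) lies 6 mm ahead of it (ctrl.finger_overhang is the distance from the TCP to the fingertips, in m); z points along the fingers, y is the line along which they close (so a half turn about z gives the same grasp; the last joint's range is limited). The gripper opens to 85 mm and grips with 20 to 120 N. Pads are 22 mm wide; open, the fingers measure 114 mm over their backs; the gripper's body (76 mm by 85 mm) begins 54 mm behind the grasp point. The pads swing forward as they close: fully open they stand 13 mm farther back than shut.
Start: joints at [-1.445, 0.286, 1.577, -0, 1.279, -0.15], TCP at [0.184, -0.649, 0.231] pointing down, gripper open.
Joint ranges: [-2.77, 2.77], [-0.9, 2.22], [0.21, 2.48], [-1.53, 4.67], [0.24, 2.81], [-2.84, 2.84]. Speed limits (rad/s): [2.79, 2.79, 3.14, 3.14, 3.14, 3.14].

### API

Orientations are given as a unit quaternion [x, y, z, w].
In Python, from plant import get_state, imaging, job, ctrl gives the robot as it stands.
- The arm moves only by the tool jog_arm, never from a script. Its argument "increments" is a list of rows, each an object of numbers: "dx", "dy", "dz": the shift along the world's x, y, z each as a share of 12 cm, from -1 to 1; "ax", "ay", "az": the turn, a rotation vector about the world's x, y, z each as a share of pi/2 rad, from -1 to 1; "gripper": the gripper command: -1 is shut, 1 is fully open, values between are in proportion. A call has 1 to 10 rows; each row is the pose to reach, as a shift and turn from the pose commanded when the call began; what a row does not reach only later rows make up. A row lasts 1/10 s, in which the tool goes at most 50 mm and 8.59 degrees, less where a joint would pass 70% of its speed; a pose out of reach is approached as far as the arm can. A call with a number of a shift or a turn outside -1 to 1 is refused whole. A call with a gripper value outside its range is refused whole. The fingers move at their own pace and stop on an object; "force" is the grip in N (left out, the last holds). Time passes only in rows, so rows that repeat a pose let the fingers close. It gives the time, the measured TCP pose, the force, the opening and the grip force at its end, in the units of the state.
- get_state(): the state, without advancing time (a new reading comes with each control period).
- imaging.read_camera(name): name is "scene" or "top" or "wrist"; returns a dict with "frame" (420x560x3 uint8, blue, green, red), "depth" (420x560 float32, m along the optical axis (not along the pixel's ray), 0 where there is no reading), "camera_matrix" (3x3 intrinsics, pixels), "extrinsics" (4x4, takes a point from camera to world coordinates); the wrist camera has in their place "mount" (4x4, takes a point from camera to tool coordinates, whose origin is the TCP and whose axes are the flange's). Camera axes: x right, y up, looking along -z (the intrinsics and any distortion apply to the point x, -y, -z); pixel columns grow to the right and rows downward; lengths in m; the calibration is good to about 2 mm. The wrist camera is an equidistant fisheye: a pixel r from the principal point sees the ray r / f radians off the axis. A picture is of the moment at which its call begins: read the wrist's pose just before it.
- job.sign_off(): hands the job in; it is judged then, once.
The state is a dict: "time": time; "qpos": joint angles; "dq": joint speeds; "joint_efforts": joint torques, N m; "eef_pos": TCP position; "tcp_rot": TCP orientation; "contact_force": force on the tool from outside, world axes, zero at the start; "wrist_torque": the same for the moment, N m; "opening": opening from 0.0 (shut) to 1.0 (fully open); "finger_force": force on a finger pad.
Only numpy, scipy, OpenCV 4.12 (cv2) and the standard library are available. Lean on these libraries where they do the work, as an engineer would, in place of code of your own. Each camera call takes 0.05 s, during which the arm holds its last target. There are 200 camera calls.

## Working session

There is one attempt and no reset: what is moved stays moved. The work goes in short steps, Python scripts to look and compute and a tool call to move; the robot and the scene stay as the last step left them, time stands still between calls to the robot, and variables do not carry over. Pictures are saved under pics/ and viewed, at most 10 in all, crops included, and the job is handed in when it is done.

Besides the shell and the picture viewer there is one more tool, called after "Call:" by a JSON object that holds its "api" and its "payload". jog_arm: Moves the arm, as the interface text tells. Shift numbers are shares of 12 cm and turn numbers shares of pi/2 rad, none past 1 either way. Its arguments: {"type":"object","properties":{"increments":{"type":"array"},"force":{"type":"number"}},"required":["increments"]}

```bash
mkdir -p pics; cat > h.py <<'E'
import numpy as np, cv2
from plant import get_state, imaging, job, ctrl
def world(c):
    K=np.array(c["camera_matrix"]);E=np.array(c["extrinsics"]);d=c["depth"]
    v,u=np.mgrid[:d.shape[0],:d.shape[1]]
    P=np.stack([(u-K[0,2])/K[0,0]*d,-(v-K[1,2])/K[1,1]*d,-d],-1)
    W=P@E[:3,:3].T+E[:3,3]; W[d==0]=np.nan
    return W
E
python3 - <<'E'
from h import *
ims=[]
for n in("top","scene"):
    c=imaging.read_camera(n); cv2.imwrite(f"pics/{n}0.png",c["frame"]); W=world(c); np.save(n+"W.npy",W)
    print(n,np.array(c["extrinsics"])[:3,3],c["camera_matrix"][0][0])
    # heights between
    for lo,hi in((.105,.12),(.145,.16),(.175,.19),(.066,.084)):
        m=(W[...,2]>lo)&(W[...,2]<hi); v,u=np.nonzero(m)
        if len(v): print(lo,hi,len(v),np.nanmedian(W[m],0),u.min(),u.max(),v.min(),v.max())
s=get_state();print(s["time"],s["eef_pos"],s["tcp_rot"],s["opening"],ctrl.finger_overhang)
E
```

```text
top [0.36000372 0.13751528 0.84550317] 379.9859028400624
0.105 0.12 6680 [0.4870679  0.03604133 0.11305266] 130 391 125 244
0.145 0.16 773 [0.51080384 0.16347253 0.15115738] 118 271 114 212
0.175 0.19 173 [0.51726893 0.16591189 0.18353382] 109 352 109 361
0.066 0.084 10882 [0.77726284 0.60146474 0.06973605] 0 400 22 419
scene [ 1.45999081 -0.00208029  0.92555895] 534.0434822561925
0.105 0.12 5350 [0.47197919 0.04335839 0.11465704] 0 559 10 258
0.145 0.16 2499 [-0.11723772  0.16009667  0.15249759] 0 559 1 246
0.175 0.19 2154 [0.0208104  0.30765107 0.1833014 ] 0 559 0 237
0.066 0.084 11803 [0.71513473 0.56750987 0.07143116] 0 559 16 361
0.1 [ 0.18376221 -0.64888845  0.22967327] [ 9.90508068e-01  1.37450437e-01  2.57430844e-05 -1.07003998e-03] 1.0046617297508171 0.025
```

View pics/top0.png

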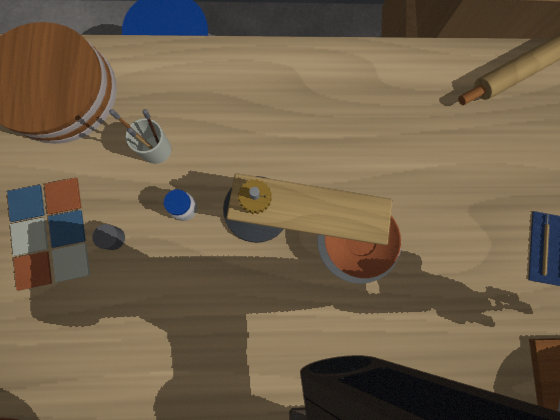

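View pics/scene0.png

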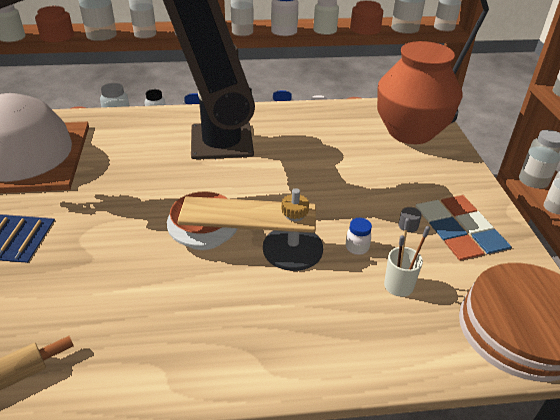

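The top view has +x up and +y to the left. The nut is at (255,195), the board runs right to (390,220) over the dish at (360,240). The jar is at (178,204), the brush pot at (148,140) and the tub at (108,236).

```bash
python3 - <<'E'
from h import *
W=np.load("topW.npy"); f=cv2.imread("pics/top0.png"); 
def sel(lo,hi,u0,u1,v0,v1):
    m=np.zeros(W.shape[:2],bool); m[v0:v1,u0:u1]=True
    return m&(W[...,2]>lo)&(W[...,2]<hi)
for nm,a in dict(stud=(.178,.19,240,270,180,210),nut=(.146,.157,225,285,170,225)).items():
    P=W[sel(*a)]; c,r=cv2.minEnclosingCircle(P[:,:2].astype(np.float32)); print(nm,len(P),P.mean(0),c,r)
P=W[sel(.108,.119,200,400,160,260)]; r=cv2.minAreaRect((P[:,:2]*1000).astype(np.float32)); print("board",r,cv2.boxPoints(r).round())
for nm,a in dict(jar=(.06,.09,155,205,180,230),tub=(.035,.06,85,130,215,260),pot=(.08,.1,120,175,115,170),dish=(.06,.085,310,410,190,290)).items():
    P=W[sel(*a)]; c,r=cv2.minEnclosingCircle(P[:,:2].astype(np.float32)); print(nm,len(P),c,r)
m=sel(.1535,.165,225,285,170,225);print("pip",W[m])
cv2.imwrite("pics/crop.png",cv2.resize(f[165:225,225:285],(600,600),interpolation=cv2.INTER_CUBIC))
E
```

```text
stud 82 [0.51205891 0.16126529 0.18364665] (0.512601912021637, 0.16123975813388824) 0.00892076175659895
nut 721 [0.51144149 0.16111266 0.15109945] (0.5130801200866699, 0.16125354170799255) 0.031712546944618225
board ((493.81805419921875, 53.168182373046875), (320.0633544921875, 94.51648712158203), 80.00481414794922) [[ 420.  -96.]
 [ 513. -113.]
 [ 568.  203.]
 [ 475.  219.]]
jar 553 (0.5180503129959106, 0.3239245116710663) 0.026668770238757133
tub 526 (0.4522058069705963, 0.47614917159080505) 0.026632029563188553
pot 322 (0.6548435091972351, 0.39171919226646423) 0.03845745325088501
dish 1573 (0.4357995390892029, -0.057470984756946564) 0.07923568040132523
pip [[0.54050745 0.15778102 0.15420414]
 [0.52913862 0.18015251 0.15414736]
 [0.52358856 0.18759991 0.1535807 ]
 [0.52141574 0.15228822 0.15352139]
 [0.5212509  0.14483232 0.15397857]
 [0.51574468 0.1745717  0.154056  ]
 [0.51572007 0.17271622 0.15409833]
 [0.51397563 0.17645242 0.15352236]
 [0.51154142 0.14118115 0.15460466]
 [0.51131332 0.13932171 0.15557404]
 [0.51131141 0.13746702 0.15551214]
 [0.50791565 0.16857849 0.16363841]

[... 308 characters left out ...]
17  0.15521899]
 [0.50776202 0.13935745 0.15443238]
 [0.50763561 0.13750158 0.15494936]
 [0.50774826 0.1337878  0.15427368]
 [0.50646634 0.18753137 0.1535561 ]
 [0.50612814 0.16900242 0.15439771]
 [0.5051369  0.16512176 0.15893527]
 [0.50453378 0.16317996 0.16171333]
 [0.50415979 0.16129042 0.16340787]
 [0.50409128 0.15945608 0.16365715]
 [0.50504984 0.15776609 0.15904569]
 [0.50602516 0.13937586 0.15366901]
 [0.50426268 0.16347253 0.15403173]
 [0.50225508 0.14682253 0.15387074]
 [0.50077716 0.18750307 0.15362526]
 [0.49675266 0.15980999 0.15360714]
 [0.49663119 0.1542553  0.15396383]
 [0.49482739 0.15612037 0.15362821]
 [0.49473865 0.14687593 0.15364237]
 [0.49266652 0.1450299  0.15452062]]
```

View pics/crop.png

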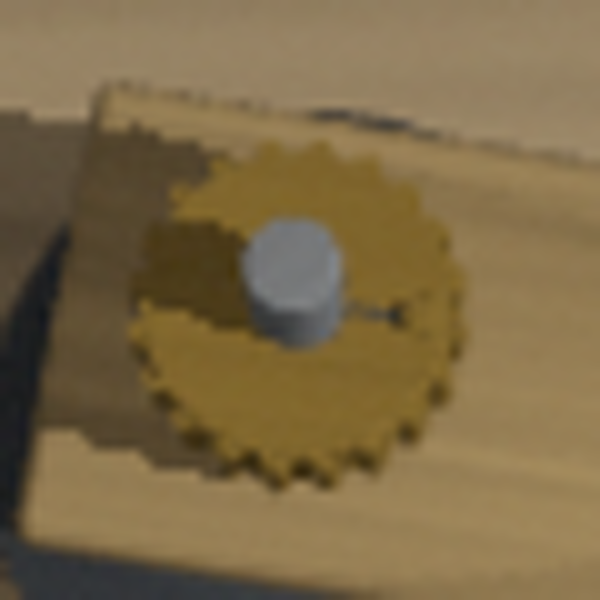

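The nut axis is at about (0.5125, 0.161), with the pip at about -97.5° and the board at -99.8°. So the nut is at most about 0.16 rad loose. I'll shut the gripper, square it up, and travel over high.

Call:
{"api": "jog_arm", "payload": {"increments": [{"dx": 0.5,"dy": 0.5,"dz": 0.2,"gripper": -1},{"dx": 1,"dy": 1,"dz": 0.2,"az": -0.09,"gripper": -1},{"dx": 1,"dy": 1,"dz": 0.2,"az": -0.176,"gripper": -1},{"dx": 1,"dy": 1,"dz": 0.2,"az": -0.176,"gripper": -1}]}}

```text
$.increments[0]: bad value
```

Call:
{"api": "jog_arm", "payload": {"increments": [{"dx": 0.4,"dy": 0.4},{"dx": 0.83,"dy": 0.8},{"dx": 0.83,"dy": 1},{"dx": 0.83,"dy": 1}]}}

```text
$.increments[0]: bad value
```

Call:
{"api": "jog_arm", "payload": {"increments": [{"dx": 0.1,"dy": 0.4},{"dx": 0.2,"dy": 0.8},{"dx": 0.2,"dy": 1},{"dx": 0.2,"dy": 1}]}}

```text
$.increments[0]: bad value
```

Call:
{"api": "jog_arm", "payload": {"increments": [{"dx": 0.1,"dy": 0.4},{"dx": 0.15,"dy": 0.8},{"dx": 0.15,"dy": 1},{"dx": 0.15,"dy": 1}]}}

```text
$.increments[0]: bad value
```

Call:
{"api": "jog_arm", "payload": {"increments": [{"dx": 0.4,"dy": 0.4,"dz": 0.2,"ax": 0,"ay": 0,"az": 0,"gripper": -1},{"dx": 1,"dy": 1,"dz": 0.2,"ax": 0,"ay": 0,"az": -0.09,"gripper": -1},{"dx": 1,"dy": 1,"dz": 0.2,"ax": 0,"ay": 0,"az": -0.176,"gripper": -1},{"dx": 1,"dy": 1,"dz": 0.2,"ax": 0,"ay": 0,"az": -0.176,"gripper": -1}]}}

```text
time: 0.5
eef_pos: [0.3062, -0.5265, 0.2548]
tcp_rot: [1.0, -0.0, 0.0, -0.001]
contact_force: [-1.2, -0.8, 0.1]
opening: 0.326
finger_force: 0.0
```

Call:
{"api": "jog_arm", "payload": {"increments": [{"dx": 0.4,"dy": 0.4,"dz": 0,"ax": 0,"ay": 0,"az": 0,"gripper": -1},{"dx": 0.83,"dy": 0.8,"dz": 0,"ax": 0,"ay": 0,"az": 0,"gripper": -1},{"dx": 0.83,"dy": 1,"dz": 0,"ax": 0,"ay": 0,"az": 0,"gripper": -1}]}}

```text
time: 0.8
eef_pos: [0.4012, -0.4148, 0.2544]
tcp_rot: [1.0, -0.0, 0.0, -0.0]
contact_force: [0.4, 0.1, 0.8]
opening: -0.005
finger_force: 0.0
```

Call:
{"api": "jog_arm", "payload": {"increments": [{"dx": 0.1,"dy": 0.4,"dz": 0,"ax": 0,"ay": 0,"az": 0,"gripper": -1},{"dx": 0.2,"dy": 0.8,"dz": 0,"ax": 0,"ay": 0,"az": 0,"gripper": -1},{"dx": 0.2,"dy": 1,"dz": 0,"ax": 0,"ay": 0,"az": 0,"gripper": -1}]}}

```text
time: 1.1
eef_pos: [0.4244, -0.2923, 0.2542]
tcp_rot: [1.0, 0.001, -0.0, -0.001]
contact_force: [-0.5, -0.6, 0.2]
opening: 0.0
finger_force: 0.0
```

Call:
{"api": "jog_arm", "payload": {"increments": [{"dx": 0.1,"dy": 0.4,"dz": 0,"ax": 0,"ay": 0,"az": 0,"gripper": -1},{"dx": 0.15,"dy": 0.8,"dz": 0,"ax": 0,"ay": 0,"az": 0,"gripper": -1},{"dx": 0.15,"dy": 1,"dz": 0,"ax": 0,"ay": 0,"az": 0,"gripper": -1}]}}

```text
time: 1.4
eef_pos: [0.4416, -0.1728, 0.2544]
tcp_rot: [1.0, 0.001, -0.0, -0.001]
contact_force: [0.4, -0.7, 0.3]
opening: 0.001
finger_force: 0.0
```

Call:
{"api": "jog_arm", "payload": {"increments": [{"dx": 0.05,"dy": 0.4,"dz": 0,"ax": 0,"ay": 0,"az": 0,"gripper": -1},{"dx": 0.05,"dy": 0.8,"dz": 0,"ax": 0,"ay": 0,"az": 0,"gripper": -1},{"dx": 0.05,"dy": 1,"dz": 0,"ax": 0,"ay": 0,"az": 0,"gripper": -1}]}}

```text
time: 1.7
eef_pos: [0.4471, -0.053, 0.2544]
tcp_rot: [1.0, 0.001, -0.0, -0.001]
contact_force: [0.0, -0.5, -0.7]
opening: -0.004
finger_force: 0.0
```

Call:
{"api": "jog_arm", "payload": {"increments": [{"dx": 0,"dy": 0.4,"dz": 0,"ax": 0,"ay": 0,"az": 0,"gripper": -1},{"dx": 0,"dy": 0.8,"dz": 0,"ax": 0,"ay": 0,"az": 0,"gripper": -1},{"dx": 0,"dy": 1,"dz": 0,"ax": 0,"ay": 0,"az": 0,"gripper": -1},{"dx": 0,"dy": 1,"dz": 0,"ax": 0,"ay": 0,"az": 0,"gripper": -1}]}}

```text
time: 2.1
eef_pos: [0.4471, 0.0665, 0.2545]
tcp_rot: [1.0, 0.002, -0.0, -0.0]
contact_force: [-0.1, -0.6, -1.1]
opening: 0.001
finger_force: 0.0
```

Call:
{"api": "jog_arm", "payload": {"increments": [{"dx": 0,"dy": 0.4,"dz": 0,"ax": 0,"ay": 0,"az": 0,"gripper": -1},{"dx": 0,"dy": 0.78,"dz": 0,"ax": 0,"ay": 0,"az": 0,"gripper": -1},{"dx": 0,"dy": 0.78,"dz": -0.4,"ax": 0,"ay": 0,"az": 0,"gripper": -1},{"dx": 0,"dy": 0.78,"dz": -0.81,"ax": 0,"ay": 0,"az": 0,"gripper": -1},{"dx": 0.1,"dy": 0.78,"dz": -0.81,"ax": 0,"ay": 0,"az": 0,"gripper": -1},{"dx": 0.1,"dy": 0.78,"dz": -0.81,"ax": 0,"ay": 0,"az": 0,"gripper": -1}]}}

```text
time: 2.7
eef_pos: [0.4611, 0.1566, 0.1579]
tcp_rot: [1.0, -0.001, -0.0, 0.0]
contact_force: [0.1, -0.3, 1.1]
opening: -0.004
finger_force: 0.0
```

```bash
python3 - <<'E'
from h import *
c=imaging.read_camera("scene"); W=world(c); s=get_state();print(s["eef_pos"],s["contact_force"])
f=c["frame"];cv2.imwrite("pics/s1.png",cv2.resize(f[120:280,170:390],(770,560)))
# finger cross-section seen in wrist view
w=imaging.read_camera("wrist");cv2.imwrite("pics/w1.png",w["frame"]);print(np.array(w["mount"]).round(3).tolist(),w["camera_matrix"])
E
```

```text
[0.46246565 0.15688711 0.16017504] [-0.24290697  0.52373168  1.07725309]
[[-0.001, 0.944, 0.329, 0.084], [1.0, 0.001, 0.001, 0.0], [0.001, 0.329, -0.944, -0.143], [0.0, 0.0, 0.0, 1.0]] [[325.1922621    0.         277.48012965]
 [  0.         325.1922621  210.4001489 ]
 [  0.           0.           1.        ]]
```

View pics/s1.png

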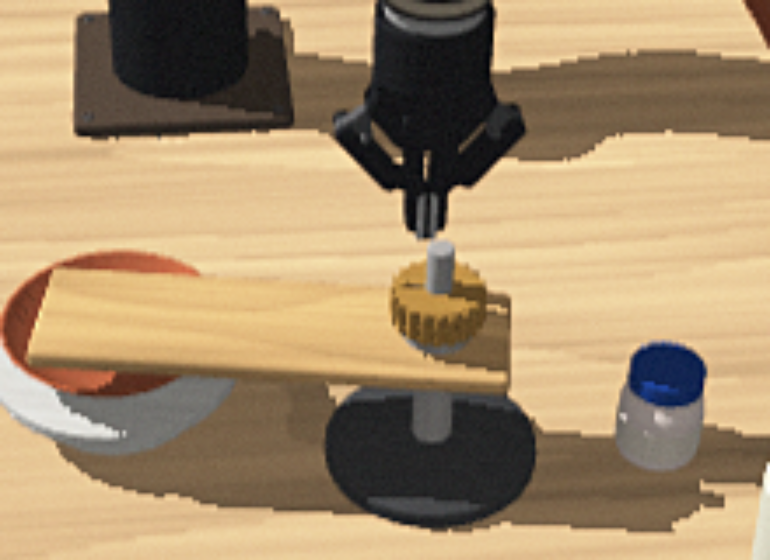

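View pics/w1.png

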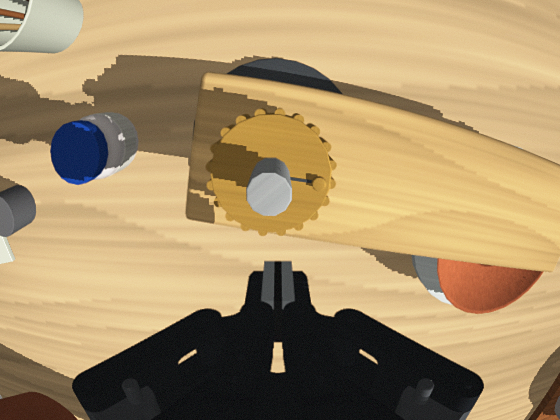

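The wrist view shows the stud top at (270,193), the nut at about (270,175), the pip at (318,185) and the shut fingertips at (278,275), just on the robot side of the nut. Now I'll raise the tips slightly and feel for the rim.

Call:
{"api": "jog_arm", "payload": {"increments": [{"dx": 0,"dy": 0.03,"dz": 0.06,"ax": 0,"ay": 0,"az": 0,"gripper": -1},{"dx": 0.05,"dy": 0.03,"dz": 0.06,"ax": 0,"ay": 0,"az": 0,"gripper": -1},{"dx": 0.05,"dy": 0.03,"dz": 0.06,"ax": 0,"ay": 0,"az": 0,"gripper": -1}]}}

```text
time: 3.1
eef_pos: [0.4677, 0.1613, 0.1673]
tcp_rot: [1.0, -0.0, 0.002, -0.0]
contact_force: [0.9, 0.3, 0.1]
opening: 0.001
finger_force: 0.0
```

Call:
{"api": "jog_arm", "payload": {"increments": [{"dx": 0.02,"dy": 0,"dz": 0,"ax": 0,"ay": 0,"az": 0,"gripper": -1},{"dx": 0.02,"dy": 0,"dz": 0,"ax": 0,"ay": 0,"az": 0,"gripper": -1}]}}

```text
time: 3.3
eef_pos: [0.4684, 0.1611, 0.1651]
tcp_rot: [1.0, -0.0, 0.0, 0.0]
contact_force: [-0.2, 0.3, 0.5]
opening: -0.001
finger_force: 0.0
```

Call:
{"api": "jog_arm", "payload": {"increments": [{"dx": 0.02,"dy": 0,"dz": 0,"ax": 0,"ay": 0,"az": 0,"gripper": -1},{"dx": 0.02,"dy": 0,"dz": 0,"ax": 0,"ay": 0,"az": 0,"gripper": -1}]}}

```text
time: 3.5
eef_pos: [0.4707, 0.1611, 0.1647]
tcp_rot: [1.0, -0.0, -0.0, 0.0]
contact_force: [0.0, 0.9, -0.3]
opening: 0.001
finger_force: 0.0
```

Call:
{"api": "jog_arm", "payload": {"increments": [{"dx": 0.02,"dy": 0,"dz": 0,"ax": 0,"ay": 0,"az": 0,"gripper": -1},{"dx": 0.02,"dy": 0,"dz": 0,"ax": 0,"ay": 0,"az": 0,"gripper": -1}]}}

```text
time: 3.7
eef_pos: [0.4732, 0.1611, 0.1649]
tcp_rot: [1.0, -0.0, 0.0, -0.0]
contact_force: [-0.2, -0.0, 0.2]
opening: -0.001
finger_force: 0.0
```

Call:
{"api": "jog_arm", "payload": {"increments": [{"dx": 0.02,"dy": 0,"dz": 0,"ax": 0,"ay": 0,"az": 0,"gripper": -1},{"dx": 0.02,"dy": 0,"dz": 0,"ax": 0,"ay": 0,"az": 0,"gripper": -1}]}}

```text
time: 3.9
eef_pos: [0.4756, 0.1611, 0.165]
tcp_rot: [1.0, -0.0, 0.0, 0.0]
contact_force: [0.1, -0.2, 0.2]
opening: 0.002
finger_force: 0.0
```

Call:
{"api": "jog_arm", "payload": {"increments": [{"dx": 0.02,"dy": 0,"dz": 0,"ax": 0,"ay": 0,"az": 0,"gripper": -1},{"dx": 0.02,"dy": 0,"dz": 0,"ax": 0,"ay": 0,"az": 0,"gripper": -1}]}}

```text
time: 4.1
eef_pos: [0.4781, 0.1611, 0.165]
tcp_rot: [1.0, -0.0, 0.0, -0.0]
contact_force: [-0.3, 0.6, 0.7]
opening: -0.001
finger_force: 0.0
```

```bash
python3 - <<'E'
from h import *
s=get_state();print(s["eef_pos"],s["contact_force"])
w=imaging.read_camera("wrist");f=w["frame"];cv2.imwrite("pics/w2.png",cv2.resize(f[90:330,180:380],(667,800))[:600])
E
```

```text
[0.47806848 0.16111841 0.16499109] [-0.32836895  0.57412235  0.6751245 ]
```

View pics/w2.png

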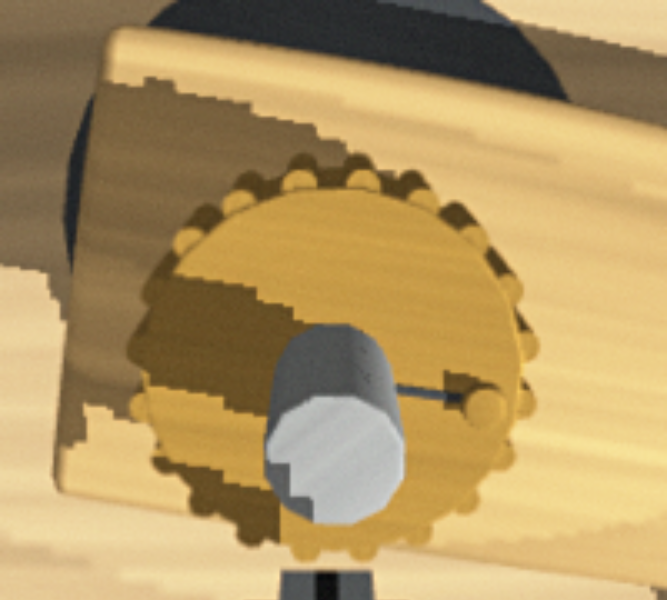

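The wrist crop shows the fingertips just short of the rim at (327,570). The pip is at (485,405) and its line is still in the start position. I'll carry on with the probe.

Call:
{"api": "jog_arm", "payload": {"increments": [{"dx": 0.02,"dy": 0,"dz": 0,"ax": 0,"ay": 0,"az": 0,"gripper": -1},{"dx": 0.02,"dy": 0,"dz": 0,"ax": 0,"ay": 0,"az": 0,"gripper": -1}]}}

```text
time: 4.35
eef_pos: [0.4804, 0.1611, 0.165]
tcp_rot: [1.0, -0.0, 0.0, -0.0]
contact_force: [-0.0, 0.1, 0.2]
opening: -0.001
finger_force: 0.0
```

Call:
{"api": "jog_arm", "payload": {"increments": [{"dx": 0.02,"dy": 0,"dz": 0,"ax": 0,"ay": 0,"az": 0,"gripper": -1},{"dx": 0.02,"dy": 0,"dz": 0,"ax": 0,"ay": 0,"az": 0,"gripper": -1}]}}

```text
time: 4.55
eef_pos: [0.4828, 0.1611, 0.165]
tcp_rot: [1.0, -0.0, 0.0, 0.0]
contact_force: [-0.1, -0.1, -0.6]
opening: 0.0
finger_force: 0.0
```

```bash
python3 - <<'E'
from h import *
from scipy.spatial.transform import Rotation as R
s=get_state();w=imaging.read_camera("wrist");K=w["camera_matrix"];d=w["depth"];M=np.array(w["mount"])
v,u=np.mgrid[:420,:560];x=(u-K[0][2])/K[0][0];y=(v-K[1][2])/K[1][1];r=np.hypot(x,y)+1e-9
P=np.stack([x/r*np.tan(r)*d,-y/r*np.tan(r)*d,-d],-1)
T=P@M[:3,:3].T+M[:3,3]
W=T@R.from_quat(s["tcp_rot"]).as_matrix().T+s["eef_pos"]
for (uu,vv) in((270,262),(278,262),(278,266),(278,272),(272,270),(284,270),(278,280),(265,280),(278,290),(270,255),(325,210),(270,225)):
    print(uu,vv,T[vv,uu].round(4),W[vv,uu].round(4),w["frame"][vv,uu])
m=(W[...,2]>.178)&(W[...,2]<.19)&(abs(T[...,0])>.012)&(v<262); print("stud",W[m].mean(0),m.sum())
m=(W[...,2]>.149)&(W[...,2]<.1545)&(v<262)&(T[...,0]>.0);print(cv2.minEnclosingCircle(W[m][:,:2].astype(np.float32)),m.sum())
cv2.imwrite("pics/w3.png",cv2.resize(w["frame"][150:330,180:380],(667,600)))
E
```

```text
270 262 [ 0.0108 -0.0035 -0.0062] [0.4936 0.1646 0.1712] [86 85 78]
278 262 [ 0.0111  0.0003 -0.0069] [0.494  0.1608 0.1719] [13 17 13]
278 266 [ 0.0107  0.0003 -0.01  ] [0.4935 0.1608 0.175 ] [19 18 19]
278 272 [ 0.0109  0.0003 -0.0159] [0.4937 0.1608 0.1809] [14 16 14]
272 270 [ 0.0104 -0.0024 -0.0133] [0.4932 0.1635 0.1782] [88 88 83]
284 270 [ 0.0106  0.0031 -0.0136] [0.4934 0.1581 0.1786] [88 86 81]
278 280 [ 0.0103  0.0003 -0.0219] [0.4931 0.1608 0.1869] [22 21 23]
265 280 [ 0.0109 -0.0053 -0.023 ] [0.4938 0.1664 0.188 ] [83 83 80]
278 290 [ 0.0107  0.0003 -0.0306] [0.4936 0.1608 0.1956] [16 20 17]
270 255 [ 0.0046 -0.004   0.0132] [0.4875 0.1651 0.1518] [ 78 140 176]
325 210 [0.0304 0.0244 0.0127] [0.5133 0.1367 0.1523] [ 73 159 202]
270 225 [ 0.0353 -0.0029 -0.0199] [0.5181 0.164  0.1849] [189 191 188]
stud [0.513365   0.16005278 0.18473686] 1494
((0.5119027495384216, 0.16010811924934387), 0.03214129060506821) 8083
```

View pics/w3.png

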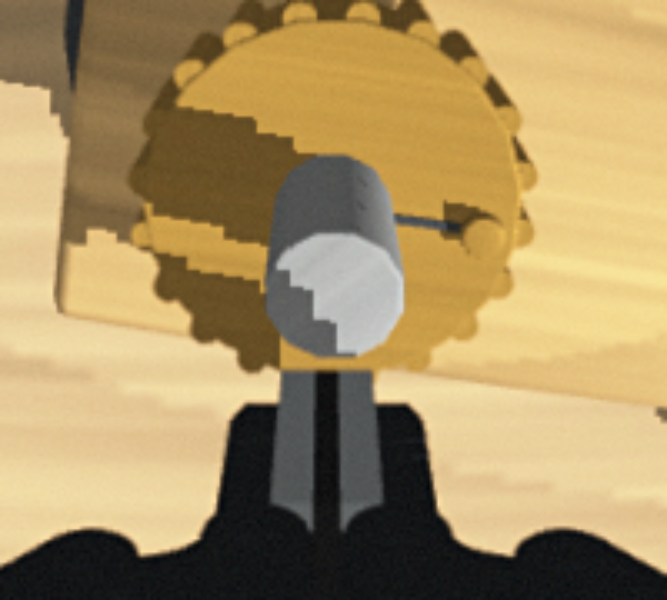

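```bash
python3 - <<'E'
from h import *
c=imaging.read_camera("scene"); W=world(c); f=c["frame"]
m=(abs(W[...,0]-.487)<.02)&(abs(W[...,1]-.161)<.03)&(W[...,2]>.12)&(W[...,2]<.28)&(f.max(-1)<110)
v,u=np.nonzero(m)
for r in sorted(set(v))[-14:]:
    k=v==r; print(r,u[k].min(),u[k].max(),W[r,u[k]].mean(0).round(4),f[r,u[k]].mean(0).round())
E
```

```text
179 289 300 [0.4916 0.1607 0.2018] [46. 44. 44.]
180 289 300 [0.4905 0.161  0.1981] [47. 47. 46.]
181 289 300 [0.4919 0.1601 0.1964] [44. 42. 43.]
182 289 300 [0.4915 0.1611 0.1932] [46. 45. 45.]
183 289 300 [0.4916 0.1612 0.1904] [48. 48. 47.]
184 289 300 [0.4914 0.1608 0.1874] [44. 42. 43.]
185 289 300 [0.4912 0.1615 0.1843] [54. 52. 52.]
186 289 300 [0.4926 0.1614 0.1825] [51. 51. 52.]
187 289 299 [0.4923 0.1601 0.1794] [33. 33. 34.]
188 290 299 [0.4947 0.1615 0.1783] [59. 60. 63.]
189 296 296 [0.5058 0.163  0.1838] [85. 86. 86.]
196 300 301 [0.4941 0.1766 0.1534] [32. 66. 92.]
197 300 303 [0.4965 0.1786 0.1522] [28. 58. 82.]
198 303 305 [0.5017 0.1837 0.153 ] [24. 56. 76.]
```

The fingertips actually end near z≈0.17, about 5 mm above the TCP, so they're hovering over the nut. That's why there was no contact. I'll back off, lower, and probe again.

Call:
{"api": "jog_arm", "payload": {"increments": [{"dx": -0.2,"dy": 0,"dz": 0,"ax": 0,"ay": 0,"az": 0,"gripper": -1},{"dx": -0.2,"dy": 0,"dz": -0.12,"ax": 0,"ay": 0,"az": 0,"gripper": -1},{"dx": -0.2,"dy": 0,"dz": -0.25,"ax": 0,"ay": 0,"az": 0,"gripper": -1},{"dx": -0.2,"dy": 0,"dz": -0.25,"ax": 0,"ay": 0,"az": 0,"gripper": -1},{"dx": -0.14,"dy": 0,"dz": -0.25,"ax": 0,"ay": 0,"az": 0,"gripper": -1},{"dx": -0.14,"dy": 0,"dz": -0.25,"ax": 0,"ay": 0,"az": 0,"gripper": -1}]}}

```text
time: 5.25
eef_pos: [0.4675, 0.1611, 0.1357]
tcp_rot: [1.0, -0.0, 0.001, -0.0]
contact_force: [-0.3, -0.5, -0.2]
opening: 0.002
finger_force: 0.0
```

Call:
{"api": "jog_arm", "payload": {"increments": [{"dx": 0.02,"dy": 0,"dz": 0,"ax": 0,"ay": 0,"az": 0,"gripper": -1},{"dx": 0.02,"dy": 0,"dz": 0,"ax": 0,"ay": 0,"az": 0,"gripper": -1}]}}

```text
time: 5.45
eef_pos: [0.469, 0.1611, 0.1355]
tcp_rot: [1.0, -0.0, 0.001, -0.0]
contact_force: [0.1, -0.2, 0.1]
opening: 0.002
finger_force: 0.0
```

Call:
{"api": "jog_arm", "payload": {"increments": [{"dx": 0.02,"dy": 0,"dz": 0,"ax": 0,"ay": 0,"az": 0,"gripper": -1},{"dx": 0.02,"dy": 0,"dz": 0,"ax": 0,"ay": 0,"az": 0,"gripper": -1}]}}

```text
time: 5.65
eef_pos: [0.4698, 0.1612, 0.135]
tcp_rot: [1.0, -0.0, -0.001, 0.0]
contact_force: [-4.7, 0.1, 2.3]
opening: -0.0
finger_force: 2.0
```

Contact is at x=0.470 as expected, with about 3 N/mm of compliance. Now the first rolling stroke, anticlockwise from the -x side.

Call:
{"api": "jog_arm", "payload": {"increments": [{"dx": 0.012,"dy": -0.025,"dz": 0,"ax": 0,"ay": 0,"az": 0,"gripper": -1},{"dx": 0.012,"dy": -0.058,"dz": 0,"ax": 0,"ay": 0,"az": 0,"gripper": -1},{"dx": 0.02,"dy": -0.12,"dz": 0,"ax": 0,"ay": 0,"az": 0,"gripper": -1},{"dx": 0.044,"dy": -0.18,"dz": 0,"ax": 0,"ay": 0,"az": 0,"gripper": -1},{"dx": 0.083,"dy": -0.23,"dz": 0,"ax": 0,"ay": 0,"az": 0,"gripper": -1},{"dx": 0.083,"dy": -0.23,"dz": 0,"ax": 0,"ay": 0,"az": 0,"gripper": -1}]}}

```text
time: 6.25
eef_pos: [0.4779, 0.1322, 0.1347]
tcp_rot: [1.0, 0.0, -0.004, 0.002]
contact_force: [-9.6, -4.7, 5.9]
opening: -0.002
finger_force: 5.2
```

```bash
cat >> h.py <<'E'
from scipy.spatial.transform import Rotation as R
AX=np.array([.5125,.1608])
def wrist():
    s=get_state();w=imaging.read_camera("wrist");K=w["camera_matrix"];d=w["depth"];M=np.array(w["mount"])
    v,u=np.mgrid[:420,:560];x=(u-K[0][2])/K[0][0];y=(v-K[1][2])/K[1][1];r=np.hypot(x,y)+1e-9
    P=np.stack([x/r*np.tan(r)*d,-y/r*np.tan(r)*d,-d],-1); P[d==0]=np.nan
    T=P@M[:3,:3].T+M[:3,3]
    return s,w["frame"],T@R.from_quat(s["tcp_rot"]).as_matrix().T+s["eef_pos"]
def pip(save=None):
    s,f,W=wrist(); rad=np.hypot(*(W[...,:2]-AX).transpose(2,0,1))
    top=np.nanmedian(W[(rad>.013)&(rad<.018)&(W[...,2]>.145)&(W[...,2]<.17)][:,2])
    m=(rad>.018)&(rad<.028)&(W[...,2]>top+.0022)&(W[...,2]<top+.0065)
    m=cv2.morphologyEx(m.astype(np.uint8),cv2.MORPH_OPEN,np.ones((3,3)))
    n,l,st,c=cv2.connectedComponentsWithStats(m)
    print("t",s["time"],"eef-ax mm",((s["eef_pos"][:2]-AX)*1e3).round(1),s["eef_pos"][2].round(4),"F",s["contact_force"].round(1),"top",top)
    for i in range(1,n):
        if st[i,4]>25:
            p=np.nanmean(W[l==i],0); print(" pip?",st[i,4],p.round(4),"deg",np.degrees(np.arctan2(*(p[:2]-AX)[::-1])).round(1))
    if save: cv2.imwrite(save,cv2.resize(f[90:330,160:480],(800,600)))
E
python3 -c "
from h import *
pip('pics/w4.png')"
```

```text
t 6.25 eef-ax mm [-34.6 -28.6] 0.1347 F [-9.6 -4.7  5.9] top 0.15282906975497512
 pip? 229 [0.5292 0.1441 0.1567] deg -45.1
```

Call:
{"api": "jog_arm", "payload": {"increments": [{"dx": 0.05,"dy": -0.038,"dz": 0,"ax": 0,"ay": 0,"az": 0,"gripper": -1},{"dx": 0.108,"dy": -0.063,"dz": 0,"ax": 0,"ay": 0,"az": 0,"gripper": -1},{"dx": 0.17,"dy": -0.07,"dz": 0,"ax": 0,"ay": 0,"az": 0,"gripper": -1}]}}

```text
time: 6.6
eef_pos: [0.4961, 0.119, 0.1349]
tcp_rot: [1.0, 0.003, -0.008, 0.008]
contact_force: [-29.3, -21.4, 17.9]
opening: -0.001
finger_force: 1.8
```

Call:
{"api": "jog_arm", "payload": {"increments": [{"dx": 0.05,"dy": 0,"dz": 0,"ax": 0,"ay": 0,"az": 0,"gripper": -1},{"dx": 0.09,"dy": 0,"dz": 0,"ax": 0,"ay": 0,"az": 0,"gripper": -1}]}}

```text
time: 6.8
eef_pos: [0.509, 0.1168, 0.1352]
tcp_rot: [1.0, 0.003, -0.005, 0.011]
contact_force: [-8.0, -29.6, 8.3]
opening: -0.002
finger_force: 15.4
```

```bash
python3 -c "
from h import *
pip()"
```

```text
t 6.8 eef-ax mm [ -3.5 -44. ] 0.1352 F [ -8.  -29.6   8.3] top 0.1536236152553052
 pip? 165 [0.533  0.1703 0.1574] deg 24.8
```

The pip has advanced to +24.8°. The effective half-width in y is about 13 mm (30 N), so I'll widen the path on that side.

Call:
{"api": "jog_arm", "payload": {"increments": [{"dx": 0.043,"dy": -0.035,"dz": 0.01,"ax": 0,"ay": 0,"az": 0,"gripper": -1},{"dx": 0.093,"dy": -0.042,"dz": 0.01,"ax": 0,"ay": 0,"az": 0,"gripper": -1},{"dx": 0.156,"dy": -0.035,"dz": 0.01,"ax": 0,"ay": 0,"az": 0,"gripper": -1},{"dx": 0.214,"dy": -0.012,"dz": 0.01,"ax": 0,"ay": 0,"az": 0,"gripper": -1},{"dx": 0.264,"dy": 0.028,"dz": 0.01,"ax": 0,"ay": 0,"az": 0,"gripper": -1}]}}

```text
time: 7.35
eef_pos: [0.5437, 0.1283, 0.1359]
tcp_rot: [1.0, -0.0, -0.0, 0.0]
contact_force: [-1.0, -2.4, -0.8]
opening: 0.001
finger_force: 1.1
```

Call:
{"api": "jog_arm", "payload": {"increments": [{"dx": 0.04,"dy": 0.05,"dz": 0,"ax": 0,"ay": 0,"az": 0,"gripper": -1},{"dx": 0.063,"dy": 0.11,"dz": 0,"ax": 0,"ay": 0,"az": 0,"gripper": -1},{"dx": 0.071,"dy": 0.17,"dz": 0,"ax": 0,"ay": 0,"az": 0,"gripper": -1},{"dx": 0.071,"dy": 0.23,"dz": 0,"ax": 0,"ay": 0,"az": 0,"gripper": -1},{"dx": 0.071,"dy": 0.29,"dz": 0,"ax": 0,"ay": 0,"az": 0,"gripper": -1}]}}

```text
time: 7.85
eef_pos: [0.5549, 0.1639, 0.1374]
tcp_rot: [1.0, -0.0, 0.004, 0.0]
contact_force: [7.2, -2.6, -1.8]
opening: 0.002
finger_force: 3.3
```

```bash
python3 -c "
from h import *
pip()"
```

```text
t 7.85 eef-ax mm [42.4  3.1] 0.1374 F [ 7.2 -2.6 -1.8] top 0.15563222277564814
```

Call:
{"api": "jog_arm", "payload": {"increments": [{"dx": 0,"dy": 0.05,"dz": 0.01,"ax": 0,"ay": 0,"az": 0,"gripper": -1},{"dx": 0,"dy": 0.083,"dz": 0.01,"ax": 0,"ay": 0,"az": 0,"gripper": -1},{"dx": -0.012,"dy": 0.142,"dz": 0.01,"ax": 0,"ay": 0,"az": 0,"gripper": -1},{"dx": -0.043,"dy": 0.198,"dz": 0.01,"ax": 0,"ay": 0,"az": 0,"gripper": -1},{"dx": -0.08,"dy": 0.245,"dz": 0.01,"ax": 0,"ay": 0,"az": 0,"gripper": -1}]}}

```text
time: 8.4
eef_pos: [0.542, 0.1937, 0.1375]
tcp_rot: [1.0, -0.0, 0.0, -0.0]
contact_force: [2.0, -1.9, 0.8]
opening: -0.001
finger_force: 1.2
```

Call:
{"api": "jog_arm", "payload": {"increments": [{"dx": -0.048,"dy": 0.037,"dz": 0,"ax": 0,"ay": 0,"az": 0,"gripper": -1},{"dx": -0.1,"dy": 0.068,"dz": 0,"ax": 0,"ay": 0,"az": 0,"gripper": -1},{"dx": -0.162,"dy": 0.076,"dz": 0,"ax": 0,"ay": 0,"az": 0,"gripper": -1},{"dx": -0.21,"dy": 0.076,"dz": 0,"ax": 0,"ay": 0,"az": 0,"gripper": -1}]}}

```text
time: 8.8
eef_pos: [0.5174, 0.2043, 0.1383]
tcp_rot: [1.0, -0.001, 0.002, -0.003]
contact_force: [5.1, 8.6, 0.7]
opening: 0.0
finger_force: 4.7
```

```bash
python3 -c "
from h import *
pip()"
```

```text
t 8.8 eef-ax mm [ 4.9 43.5] 0.1383 F [5.1 8.6 0.7] top 0.1560831890734957
 pip? 106 [0.5016 0.1402 0.1599] deg -118.0
```

Pip at -118°, which makes 339° so far, and the nut top has risen 3.8 mm, which agrees. On round the second loop.

Call:
{"api": "jog_arm", "payload": {"increments": [{"dx": -0.06,"dy": 0,"dz": 0.01,"ax": 0,"ay": 0,"az": 0,"gripper": -1},{"dx": -0.135,"dy": 0,"dz": 0.01,"ax": 0,"ay": 0,"az": 0,"gripper": -1},{"dx": -0.195,"dy": -0.012,"dz": 0.01,"ax": 0,"ay": 0,"az": 0,"gripper": -1},{"dx": -0.252,"dy": -0.036,"dz": 0.01,"ax": 0,"ay": 0,"az": 0,"gripper": -1},{"dx": -0.3,"dy": -0.072,"dz": 0.01,"ax": 0,"ay": 0,"az": 0,"gripper": -1},{"dx": -0.337,"dy": -0.12,"dz": 0.01,"ax": 0,"ay": 0,"az": 0,"gripper": -1},{"dx": -0.36,"dy": -0.178,"dz": 0.01,"ax": 0,"ay": 0,"az": 0,"gripper": -1},{"dx": -0.377,"dy": -0.237,"dz": 0.01,"ax": 0,"ay": 0,"az": 0,"gripper": -1},{"dx": -0.377,"dy": -0.304,"dz": 0.01,"ax": 0,"ay": 0,"az": 0,"gripper": -1},{"dx": -0.377,"dy": -0.36,"dz": 0.01,"ax": 0,"ay": 0,"az": 0,"gripper": -1}]}}

```text
time: 9.85
eef_pos: [0.4696, 0.1582, 0.1381]
tcp_rot: [1.0, -0.001, -0.003, -0.0]
contact_force: [-6.8, 2.9, 3.8]
opening: 0.0
finger_force: 3.5
```

```bash
python3 -c "
from h import *
pip()"
```

```text
t 9.85 eef-ax mm [-42.9  -2.6] 0.1381 F [-6.8  2.9  3.8] top 0.157136201482858
 pip? 235 [0.534 0.152 0.161] deg -22.1
```

435° so far. 285° to go.

Call:
{"api": "jog_arm", "payload": {"increments": [{"dx": 0,"dy": -0.05,"dz": 0.01,"ax": 0,"ay": 0,"az": 0,"gripper": -1},{"dx": 0.008,"dy": -0.125,"dz": 0.01,"ax": 0,"ay": 0,"az": 0,"gripper": -1},{"dx": 0.032,"dy": -0.183,"dz": 0.01,"ax": 0,"ay": 0,"az": 0,"gripper": -1},{"dx": 0.07,"dy": -0.233,"dz": 0.01,"ax": 0,"ay": 0,"az": 0,"gripper": -1},{"dx": 0.12,"dy": -0.272,"dz": 0.01,"ax": 0,"ay": 0,"az": 0,"gripper": -1},{"dx": 0.18,"dy": -0.296,"dz": 0.01,"ax": 0,"ay": 0,"az": 0,"gripper": -1},{"dx": 0.242,"dy": -0.308,"dz": 0.01,"ax": 0,"ay": 0,"az": 0,"gripper": -1},{"dx": 0.3,"dy": -0.312,"dz": 0.01,"ax": 0,"ay": 0,"az": 0,"gripper": -1},{"dx": 0.358,"dy": -0.312,"dz": 0.01,"ax": 0,"ay": 0,"az": 0,"gripper": -1},{"dx": 0.425,"dy": -0.312,"dz": 0.01,"ax": 0,"ay": 0,"az": 0,"gripper": -1}]}}

```text
time: 10.9
eef_pos: [0.5245, 0.1171, 0.1401]
tcp_rot: [1.0, -0.0, 0.001, 0.004]
contact_force: [-2.2, -5.0, 0.6]
opening: 0.004
finger_force: 2.5
```

```bash
python3 -c "
from h import *
pip()"
```

```text
t 10.9 eef-ax mm [ 12.  -43.7] 0.1401 F [-2.2 -5.   0.6] top 0.15874635198587214
 pip? 104 [0.5044 0.1812 0.1626] deg 111.7
```

Call:
{"api": "jog_arm", "payload": {"increments": [{"dx": 0.06,"dy": 0.012,"dz": 0.01,"ax": 0,"ay": 0,"az": 0,"gripper": -1},{"dx": 0.117,"dy": 0.036,"dz": 0.01,"ax": 0,"ay": 0,"az": 0,"gripper": -1},{"dx": 0.165,"dy": 0.072,"dz": 0.01,"ax": 0,"ay": 0,"az": 0,"gripper": -1},{"dx": 0.2,"dy": 0.12,"dz": 0.01,"ax": 0,"ay": 0,"az": 0,"gripper": -1},{"dx": 0.225,"dy": 0.178,"dz": 0.01,"ax": 0,"ay": 0,"az": 0,"gripper": -1},{"dx": 0.238,"dy": 0.242,"dz": 0.01,"ax": 0,"ay": 0,"az": 0,"gripper": -1},{"dx": 0.242,"dy": 0.308,"dz": 0.01,"ax": 0,"ay": 0,"az": 0,"gripper": -1}]}}

```text
time: 11.65
eef_pos: [0.5548, 0.1587, 0.142]
tcp_rot: [1.0, -0.0, 0.004, -0.0]
contact_force: [5.3, -4.1, -0.5]
opening: -0.003
finger_force: 2.7
```

```bash
python3 -c "
from h import *
pip()"
```

```text
t 11.65 eef-ax mm [42.3 -2.1] 0.142 F [ 5.3 -4.1 -0.5] top 0.16059513557854477
```

Call:
{"api": "jog_arm", "payload": {"increments": [{"dx": 0,"dy": 0.05,"dz": 0,"ax": 0,"ay": 0,"az": 0,"gripper": -1},{"dx": 0,"dy": 0.108,"dz": 0,"ax": 0,"ay": 0,"az": 0,"gripper": -1},{"dx": 0.067,"dy": 0.12,"dz": 0,"ax": 0,"ay": 0,"az": 0,"gripper": -1},{"dx": 0.1,"dy": 0.43,"dz": 0,"ax": 0,"ay": 0,"az": 0,"gripper": -1},{"dx": -0.2,"dy": 0.467,"dz": 0,"ax": 0,"ay": 0,"az": 0,"gripper": -1},{"dx": -0.2,"dy": 0.467,"dz": 0,"ax": 0,"ay": 0,"az": 0,"gripper": -1}]}}

```text
time: 12.3
eef_pos: [0.5238, 0.2159, 0.1383]
tcp_rot: [1.0, 0.001, -0.004, -0.0]
contact_force: [0.2, -0.9, -0.1]
opening: 0.001
finger_force: 0.0
```

```bash
python3 -c "
from h import *
pip('pics/w5.png')"
```

```text
t 12.3 eef-ax mm [11.3 55.1] 0.1383 F [ 0.2 -0.9 -0.1] top 0.15998396674662563
```

View pics/w5.png

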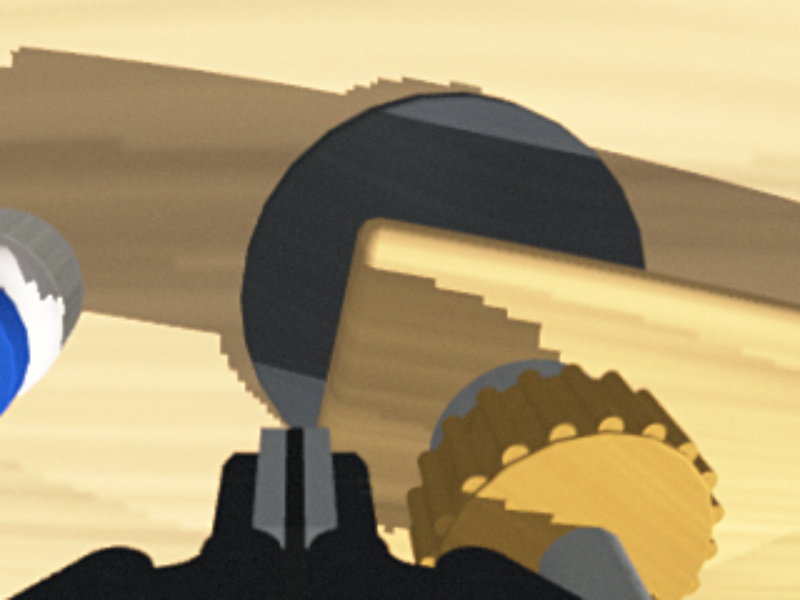

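The wrist crop shows the nut at (580,500) clear of the fingers, and no pip on the visible half. I'll move round without contact to the robot side, where the whole nut can be seen.

Call:
{"api": "jog_arm", "payload": {"increments": [{"dx": -0.4,"dy": 0,"dz": 0,"ax": 0,"ay": 0,"az": 0,"gripper": -1},{"dx": -0.5,"dy": 0,"dz": 0,"ax": 0,"ay": 0,"az": 0,"gripper": -1},{"dx": -0.55,"dy": -0.3,"dz": 0,"ax": 0,"ay": 0,"az": 0,"gripper": -1},{"dx": -0.55,"dy": -0.38,"dz": 0,"ax": 0,"ay": 0,"az": 0,"gripper": -1},{"dx": -0.55,"dy": -0.38,"dz": 0,"ax": 0,"ay": 0,"az": 0,"gripper": -1}]}}

```text
time: 12.85
eef_pos: [0.4632, 0.1678, 0.1419]
tcp_rot: [1.0, -0.002, 0.001, -0.0]
contact_force: [-0.6, 0.1, 0.2]
opening: -0.002
finger_force: 0.0
```

```bash
python3 -c "
from h import *
pip('pics/w6.png')"
```

```text
t 12.85 eef-ax mm [-49.3   7. ] 0.1419 F [-0.6  0.1  0.2] top 0.16002191735729482
 pip? 219 [0.4982 0.1421 0.1639] deg -127.3
```

Total is 690°, so about 30° remains. One short measured stroke along the robot-side face.

Call:
{"api": "jog_arm", "payload": {"increments": [{"dx": 0.04,"dy": 0,"dz": 0,"ax": 0,"ay": 0,"az": 0,"gripper": -1},{"dx": 0.078,"dy": 0,"dz": 0,"ax": 0,"ay": 0,"az": 0,"gripper": -1},{"dx": 0.082,"dy": -0.04,"dz": 0,"ax": 0,"ay": 0,"az": 0,"gripper": -1},{"dx": 0.082,"dy": -0.08,"dz": 0,"ax": 0,"ay": 0,"az": 0,"gripper": -1},{"dx": 0.082,"dy": -0.12,"dz": 0,"ax": 0,"ay": 0,"az": 0,"gripper": -1},{"dx": 0.082,"dy": -0.12,"dz": 0,"ax": 0,"ay": 0,"az": 0,"gripper": -1}]}}

```text
time: 13.5
eef_pos: [0.4698, 0.1549, 0.1409]
tcp_rot: [1.0, -0.0, -0.004, -0.0]
contact_force: [-9.1, 0.2, 6.7]
opening: -0.002
finger_force: 4.3
```

```bash
python3 -c "
from h import *
pip('pics/w7.png')"
```

```text
t 13.5 eef-ax mm [-42.7  -5.9] 0.1409 F [-9.1  0.2  6.7] top 0.16017285893222333
 pip? 226 [0.5077 0.1375 0.164 ] deg -101.6
```

Call:
{"api": "jog_arm", "payload": {"increments": [{"dx": 0,"dy": -0.02,"dz": 0,"ax": 0,"ay": 0,"az": 0,"gripper": -1},{"dx": 0,"dy": -0.033,"dz": 0,"ax": 0,"ay": 0,"az": 0,"gripper": -1},{"dx": 0,"dy": -0.033,"dz": 0,"ax": 0,"ay": 0,"az": 0,"gripper": -1},{"dx": -0.15,"dy": -0.033,"dz": 0,"ax": 0,"ay": 0,"az": 0,"gripper": -1},{"dx": -0.15,"dy": -0.033,"dz": 0,"ax": 0,"ay": 0,"az": 0,"gripper": -1}]}}

```text
time: 14.05
eef_pos: [0.453, 0.1507, 0.1405]
tcp_rot: [1.0, 0.0, -0.001, -0.0]
contact_force: [-0.1, -0.2, 0.5]
opening: 0.004
finger_force: 0.0
```

```bash
python3 -c "
from h import *
pip('pics/w8.png')
c=imaging.read_camera('top')
W=world(c);cv2.imwrite('pics/t2.png',c['frame'])
for z in (.108,):
    m=(W[...,2]>.108)&(W[...,2]<.119);m[:160]=0;m[260:]=0;m[:,:200]=0;m[:,400:]=0
    r=cv2.minAreaRect((W[m][:,:2]*1000).astype(np.float32));print(r,cv2.boxPoints(r).round())
"
```

```text
t 14.05 eef-ax mm [-59.5 -10.1] 0.1405 F [-0.1 -0.2  0.5] top 0.1603693782944398
 pip? 245 [0.5106 0.1372 0.1642] deg -94.5
((483.24688720703125, -6.7141571044921875), (198.4560089111328, 94.46137237548828), 79.92343139648438) [[ 419.  -96.]
 [ 512. -113.]
 [ 547.   83.]
 [ 454.   99.]]
```

View pics/w8.png

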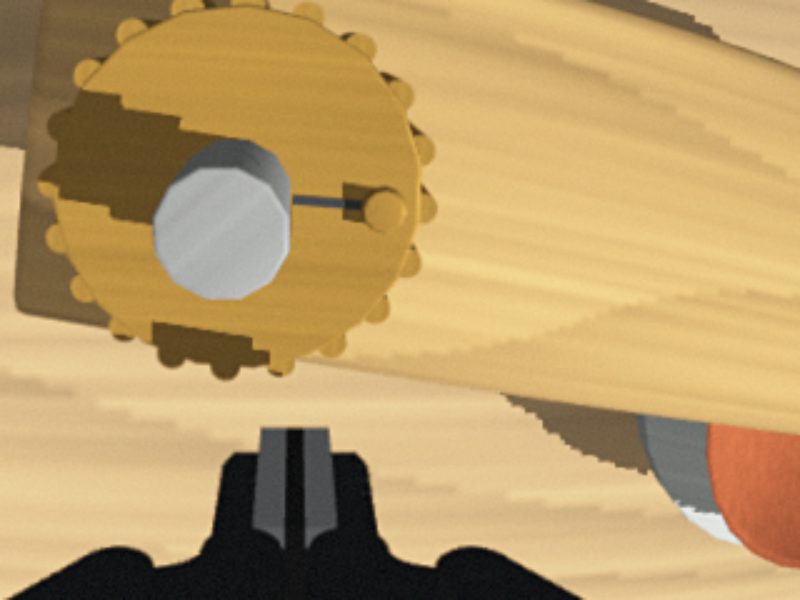

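The nut has made 723° by pip count, and its top is at 160.4 mm (+8 mm). The crop shows the pip at (385,210) back at its start bearing, and the board hasn't moved. That's two turns, so I'm stopping here. Next I lower the shut tips beside the board's robot-side edge, clear of the dish.

Call:
{"api": "jog_arm", "payload": {"increments": [{"dx": -0.217,"dy": -0.2,"dz": 0,"ax": 0,"ay": 0,"az": 0,"gripper": -1},{"dx": -0.217,"dy": -0.5,"dz": 0,"ax": 0,"ay": 0,"az": 0,"gripper": -1},{"dx": -0.217,"dy": -0.68,"dz": 0,"ax": 0,"ay": 0,"az": 0,"gripper": -1},{"dx": -0.217,"dy": -0.68,"dz": 0,"ax": 0,"ay": 0,"az": 0,"gripper": -1},{"dx": -0.217,"dy": -0.68,"dz": -0.2,"ax": 0,"ay": 0,"az": 0,"gripper": -1},{"dx": -0.217,"dy": -0.68,"dz": -0.41,"ax": 0,"ay": 0,"az": 0,"gripper": -1},{"dx": -0.217,"dy": -0.68,"dz": -0.41,"ax": 0,"ay": 0,"az": 0,"gripper": -1}]}}

```text
time: 14.85
eef_pos: [0.4256, 0.0693, 0.0887]
tcp_rot: [1.0, -0.0, -0.003, -0.0]
contact_force: [-0.2, 1.2, -0.2]
opening: -0.004
finger_force: 0.0
```

Call:
{"api": "jog_arm", "payload": {"increments": [{"dx": 0.04,"dy": -0.005,"dz": 0.01,"ax": 0,"ay": 0,"az": 0,"gripper": -1},{"dx": 0.08,"dy": -0.012,"dz": 0.01,"ax": 0,"ay": 0,"az": 0,"gripper": -1},{"dx": 0.16,"dy": -0.06,"dz": 0.01,"ax": 0,"ay": 0,"az": 0,"gripper": -1},{"dx": 0.24,"dy": -0.11,"dz": 0.01,"ax": 0,"ay": 0,"az": 0,"gripper": -1}]}}

```text
time: 15.25
eef_pos: [0.4572, 0.0558, 0.0937]
tcp_rot: [1.0, -0.0, -0.0, -0.001]
contact_force: [-3.3, 2.7, 1.4]
opening: -0.002
finger_force: 1.7
```

Call:
{"api": "jog_arm", "payload": {"increments": [{"dx": 0.07,"dy": -0.04,"dz": 0,"ax": 0,"ay": 0,"az": 0,"gripper": -1},{"dx": 0.143,"dy": -0.077,"dz": 0,"ax": 0,"ay": 0,"az": 0,"gripper": -1},{"dx": 0.22,"dy": -0.1,"dz": 0,"ax": 0,"ay": 0,"az": 0,"gripper": -1},{"dx": 0.3,"dy": -0.126,"dz": 0,"ax": 0,"ay": 0,"az": 0,"gripper": -1},{"dx": 0.38,"dy": -0.137,"dz": 0,"ax": 0,"ay": 0,"az": 0,"gripper": -1},{"dx": 0.467,"dy": -0.148,"dz": 0,"ax": 0,"ay": 0,"az": 0,"gripper": -1},{"dx": 0.55,"dy": -0.144,"dz": 0,"ax": 0,"ay": 0,"az": 0,"gripper": -1},{"dx": 0.64,"dy": -0.14,"dz": 0,"ax": 0,"ay": 0,"az": 0,"gripper": -1}]}}

```text
time: 16.05
eef_pos: [0.534, 0.0385, 0.0927]
tcp_rot: [1.0, -0.0, -0.0, 0.0]
contact_force: [-3.4, -0.9, 0.4]
opening: -0.0
finger_force: 1.6
```

```bash
cat >> h.py <<'E'
def board():
    c=imaging.read_camera('top'); W=world(c); s=get_state()
    m=(W[...,2]>.108)&(W[...,2]<.118)&(W[...,0]>.38)&(W[...,0]<.83)&(W[...,1]>-.15)&(W[...,1]<.25)
    f=c['frame'].astype(int); m&=(f[...,2]>f[...,0]+25)
    P=W[m][:,:2]; d=P-AX; far=np.hypot(*d.T)>.1; P=d[far]
    e,v=np.linalg.eigh(np.cov(P.T)); print("eef rel",((s["eef_pos"][:2]-AX)*1e3).round(1),"F",s["contact_force"].round(1),"board mean dir deg",np.degrees(np.arctan2(*P.mean(0)[::-1])).round(1),"axis",np.degrees(np.arctan2(v[1,1],v[0,1])).round(1),"max r",np.hypot(*P.T).max().round(3),len(P))
    return c
E
python3 -c "
from h import *
board()"
```

```text
eef rel [  23.6 -122.4] F [-0.4 -0.9  0.2] board mean dir deg -42.7 axis 125.0 max r 0.271 775
```

Call:
{"api": "jog_arm", "payload": {"increments": [{"dx": 0.07,"dy": 0.02,"dz": 0,"ax": 0,"ay": 0,"az": 0,"gripper": -1},{"dx": 0.143,"dy": 0.046,"dz": 0,"ax": 0,"ay": 0,"az": 0,"gripper": -1},{"dx": 0.225,"dy": 0.08,"dz": 0,"ax": 0,"ay": 0,"az": 0,"gripper": -1},{"dx": 0.308,"dy": 0.118,"dz": 0,"ax": 0,"ay": 0,"az": 0,"gripper": -1},{"dx": 0.387,"dy": 0.168,"dz": 0,"ax": 0,"ay": 0,"az": 0,"gripper": -1},{"dx": 0.46,"dy": 0.224,"dz": 0,"ax": 0,"ay": 0,"az": 0,"gripper": -1},{"dx": 0.527,"dy": 0.289,"dz": 0,"ax": 0,"ay": 0,"az": 0,"gripper": -1},{"dx": 0.56,"dy": 0.32,"dz": 0,"ax": 0,"ay": 0,"az": 0,"gripper": -1},{"dx": 0.59,"dy": 0.358,"dz": 0,"ax": 0,"ay": 0,"az": 0,"gripper": -1},{"dx": 0.59,"dy": 0.358,"dz": 0,"ax": 0,"ay": 0,"az": 0,"gripper": -1}]}}

```text
time: 17.1
eef_pos: [0.6052, 0.0825, 0.0932]
tcp_rot: [1.0, -0.0, 0.001, -0.0]
contact_force: [-0.1, 0.0, -0.7]
opening: 0.002
finger_force: 0.0
```

```bash
python3 -c "
from h import *
board()"
```

```text
eef rel [ 92.6 -78.5] F [-0.1  0.3 -0.3] board mean dir deg 0.2 axis 173.2 max r 0.271 1355
```

The board is at -6.8°, a swing of about 93°. Backing off, lifting, and checking.

Call:
{"api": "jog_arm", "payload": {"increments": [{"dx": 0,"dy": -0.3,"dz": 0,"ax": 0,"ay": 0,"az": 0,"gripper": -1},{"dx": 0,"dy": -0.6,"dz": 0,"ax": 0,"ay": 0,"az": 0,"gripper": -1},{"dx": 0,"dy": -0.8,"dz": 0.3,"ax": 0,"ay": 0,"az": 0,"gripper": -1},{"dx": 0,"dy": -1,"dz": 0.7,"ax": 0,"ay": 0,"az": 0,"gripper": -1},{"dx": 0,"dy": -1,"dz": 1,"ax": 0,"ay": 0,"az": 0,"gripper": -1}]}}

```text
time: 17.65
eef_pos: [0.6047, -0.0408, 0.2152]
tcp_rot: [1.0, -0.002, 0.002, 0.0]
contact_force: [0.8, 1.0, -0.3]
opening: -0.001
finger_force: 0.0
```

Call:
{"api": "jog_arm", "payload": {"increments": [{"dx": 0,"dy": -0.4,"dz": 0,"ax": 0,"ay": 0,"az": 0,"gripper": -1},{"dx": 0,"dy": -0.8,"dz": 0,"ax": 0,"ay": 0,"az": 0,"gripper": -1},{"dx": 0,"dy": -1,"dz": 0,"ax": 0,"ay": 0,"az": 0,"gripper": -1},{"dx": 0,"dy": -1,"dz": 0,"ax": 0,"ay": 0,"az": 0,"gripper": -1}]}}

```text
time: 18.05
eef_pos: [0.6045, -0.1617, 0.2136]
tcp_rot: [1.0, -0.003, 0.001, 0.0]
contact_force: [-1.1, 0.9, -0.3]
opening: -0.001
finger_force: 0.0
```

```bash
python3 -c "
from h import *
c=board();cv2.imwrite('pics/t3.png',c['frame']);W=world(c)
for nm,(lo,hi,u0,u1,v0,v1) in dict(jar=(.06,.09,155,205,180,230),tub=(.035,.06,85,130,215,260),pot=(.08,.1,120,175,115,170),dish=(.06,.085,310,410,190,290)).items():
    m=np.zeros(W.shape[:2],bool);m[v0:v1,u0:u1]=1;m&=(W[...,2]>lo)&(W[...,2]<hi);print(nm,cv2.minEnclosingCircle(W[m][:,:2].astype(np.float32)))
m=(np.hypot(*(W[...,:2]-AX).transpose(2,0,1))<.029)&(W[...,2]>.14)&(W[...,2]<.162);print('nut top',np.median(W[m][:,2]))
print(get_state()['time'])
"
```

```text
eef rel [  91.8 -320.5] F [ 0.2  0.6 -0.6] board mean dir deg -9.1 axis 170.6 max r 0.272 3561
jar ((0.5178837776184082, 0.3235507309436798), 0.026708031073212624)
tub ((0.451909601688385, 0.47617536783218384), 0.026478007435798645)
pot ((0.6557073593139648, 0.39082443714141846), 0.038668613880872726)
dish ((0.43603023886680603, -0.0573723129928112), 0.07952567934989929)
nut top 0.1591042713530676
18.1
```

View pics/t3.png

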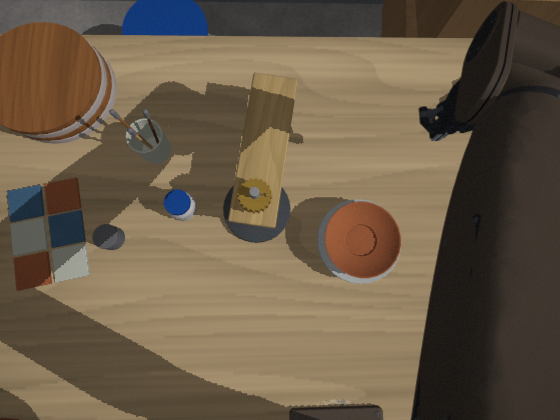

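The top view shows the board end at (275,75), clear of the dish at (360,240), a swing of about 90°. The nut at (255,195) is up 8 mm, and the dish, jar, tub and pot are where they started.

```bash
python3 -c "
from plant import job
print(job.sign_off())"
```

```text
the job is handed in; nothing more can be done
None
```

The job is handed in: I loosened the nut two full turns (723° by pip count, top 8 mm higher), then swung the board about 90° anticlockwise clear of the dish, and the dish, jar, tub and brush pot measured within about 1 mm of where they started.

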